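# Refit the pulled-off knob of a curing plate and hold its start contact in

## Task

The control knob of the small curing plate was pulled off for cleaning and lies beside it on the bench. Pick the knob up, turn it so that its D-shaped bore matches the bare D-shaft on the plate's front deck, push it fully home on the shaft without forcing it, then go on pressing until the sprung shaft is all the way in: that is the start contact, which must be held in by hand, so finish with the gripper still on the knob and still pressing it down. Leave the jar, the scraper and the tweezers where they lie.

Things in the scene. Friction and masses are not known exactly. Their poses are not given: they have to be found in the camera images.
- knob: Loose black pointer knob on the bench, bore down, 120 g: round skirt 52 mm wide, 10 mm high, and across it a grip bar 22 mm wide, 47 mm long. Origin: centre of the underside; z up; x along the bar to its tapered pointer nose (fine white line on top; the other end is blunt). An identical knob is already fitted on the plate's right-hand control, seen from the robot: leave it.
- knob_grip (a point): Where to pinch the knob: on its axis, 26 mm above its underside; axes as the knob's. The bar's flat parallel sides face the knob's +y and -y, 11 mm from the axis, from 10 mm (top of the skirt) to 36 mm above the underside.
- knob_seat (a point): Centre of the bottom of the knob's blind D bore, 17 mm above its underside; axes as the knob's. The bore opens down, its chamfered mouth 3 mm above the underside: round, 13.4 mm wide, with a key flat 2.8 mm from the axis on the blunt end's side (-x). Fully home, this point meets shaft_tip and both x axes agree.
- knob_nose (a point): Outer end of the knob's pointer nose: 24.5 mm from the knob's axis along its x, 26 mm above its underside.
- shaft_tip (a point): Centre of the top of the bare upright steel D-shaft, at the left control of the plate's front deck; moves with it. 12 mm thick, 26 mm above the deck at rest, tip chamfered, one flat 2.2 mm from the axis. z up; x straight away from the flat (flat faces -x): where the knob's nose must point. It turns stiffly (0.12 N m) and starts within 45 degrees of nose straight ahead (+x of the world).
- spindle (a joint): How far the shaft is pressed in (m): 0 at rest, 0.006 at its stop. A spring pushes it back: 6 N starts it, 12 N holds it at the stop; more than 60 N would be forcing it. Seated and pressed to the stop, the knob's skirt still clears the deck by 3 mm.
- unit: The curing plate, fixed on the bench: grey case 205 x 226 mm on four levelling feet; origin under its centre, x to its back. Aluminium front deck (the 85 mm nearest the robot) 50 mm above the bench, with the bare shaft at x -60, y +54 mm and the fitted knob at x -60, y -54 mm, top 95 mm above the bench. Behind, from x -15 mm, the heating plate, 66 mm high, carries two medals, up to 75 mm.
- jar: Bystander: white enamel jar, 38 mm across, 42 mm tall, standing on the bench; origin under its centre.
- scraper: Bystander: green-handled blade scraper, 118 x 20 x 15 mm, lying on the bench; origin under its middle, y along it.
- tweezers: Bystander: steel tweezers, 124 x 12 x 9 mm, lying on the bench; origin under the middle, y along them.
Things that resemble listed ones, but are neither listed nor needed, are in the scene too. What is shaped like the knob but blue or turquoise is not meant.

How it is judged:
On the way, in this order (a step that is already met when the one before it is completed fails the run):
1. the knob is picked up clear of the bench (height (world z) of knob above 0.02 m and contact force between the fingers and knob above 1 N), for 0.1 s.
2. the knob is fully home on the D-shaft, flat against flat (distance between knob_seat and shaft_tip below 0.003 m and angle between the z axis of knob_seat and the z axis of shaft_tip, either way round below 0.1 rad and angle between the x axis of knob_seat and the x axis of shaft_tip, either way round below 0.25 rad and x of knob_nose in the frame of shaft_tip above 0.02 m), for 0.2 s.
At the end, for the whole second after the job is handed in: The knob sits fully home on the D-shaft (bore bottom within 3 mm of the shaft tip, upright within 0.1 rad, matched within 0.25 rad with its nose away from the shaft's flat), and the gripper, still on it with over 2 N, holds the shaft pressed in by over 4.5 of its 6 mm (all of step 2 and value of joint spindle above 0.0045 m and contact force between the fingers and knob above 2 N); the arm keeps its last pose, push and grip.
It fails at once if the white jar is shifted by more than 3 cm (distance of jar from where it was at the start of the episode above 0.03 m).
It fails at once if the scraper is shifted by more than 3 cm (distance of scraper from where it was at the start of the episode above 0.03 m).
It fails at once if the pair of tweezers is shifted by more than 3 cm (distance of tweezers from where it was at the start of the episode above 0.03 m).
It fails at once if the knob is forced against the plate or its shaft with over 60 N (contact force between knob and unit above 60 N).
It also fails if it takes over 37 s, if anything falls off the work surface, if the arm or the gripper's body presses on something with over 40 N, if the wrist force passes 120 N, or if a joint passes its speed limit or range.

## Robot

A 6-joint arm with a two-finger parallel gripper is mounted at the origin on a cart in front of the work surface, level with it; the furniture and walls round the work are solid. World frame = base frame: x ahead of the robot, y to its left, z up, the work surface at z = 0. Lengths are in m, angles in rad, forces in N, time in s.
With the tool pointing down it reaches from about 0.25 to 0.725 m from the base axis. Payload 4 kg.
Tool frame: the origin (TCP) lies on the centre line of the jaws, within the pads' length; the fingertips stand ahead of it and the grasp point (between the pads) lies 3 mm ahead of it (bot.tcp_to_tips is the z of the fingertips in the tool frame, in m); z points along the fingers, y is the line along which they close (so a half turn about z gives the same grasp; the last joint's range is limited). The gripper opens to 85 mm and grips with 20 to 120 N. Pads are 22 mm wide; open, the fingers measure 114 mm over their backs; the gripper's body (76 mm by 85 mm) begins 54 mm behind the grasp point. The pads swing forward as they close: fully open they stand 13 mm farther back than shut.
Start: joints at [-1.23, 0.241, 0.005, 1.335, 0, 1.571], TCP at [0.167, -0.471, 0.253] pointing down, gripper open.
Joint ranges: [-2.72, 2.72], [-1.05, 1.87], [-1.09, 1.28], [-1.99, 2.15], [-1.42, 1.44], [-3.14, 3.14]. Speed limits (rad/s): [2.79, 2.79, 3.14, 3.14, 3.14, 3.14].

## Interface

Orientations are given as a unit quaternion [x, y, z, w].
In Python, from workcell import telemetry, camera, camera_params, ticket, boxes_of, cut_out, spot_point, bot gives the robot as it stands.
- The arm moves only by the shell command python3 -m creep 'ROWS'. ROWS is text: rows parted by semicolons, each of 5 numbers parted by spaces: the opening, from 0 (shut) to 1 (fully open), then the shift along the tool's x, y, z in units of 150 mm (1.0 is 150 mm), then the turn about the tool's z in units of 180 degrees (1.0 is 180 degrees). In form: claw x y z turn; .... A call has 1 to 12 rows; each row is the pose to reach, as a shift and turn from the pose commanded when the call began, along the tool's axes at that moment, turning the shorter way round; what a row does not reach only later rows make up. A row lasts 1/8 s, in which the tool goes at most 62.5 mm and 10.7 degrees, less where a joint would pass 70% of its speed; a pose out of reach is approached as far as the arm can. A call with a number of a shift or a turn outside -1 to 1 is refused whole. A call with a gripper value outside its range is refused whole. The fingers move at their own pace and stop on an object; the grip force is fixed at half the most. Time passes only in rows, so rows that repeat a pose let the fingers close. It gives the time, the measured TCP pose, the force, the opening and the grip force at its end, in the units of the state.
- telemetry.get_obs(): the state, without advancing time (a new reading comes with each control period).
- camera(name): name is "side" or "top" or "wrist"; returns the picture (400x640x3 uint8, red, green, blue); there is no depth.
- camera_params(name): a dict with "camera_matrix" (3x3 intrinsics, pixels), "k1" (the pictures are not rectified: a ray, as slopes to the right and down, at radius r is drawn at 1 + k1 r^2 times it, then the intrinsics apply), "eye" and "attitude" of the camera in the world. Camera axes: x right, y down, z forward; pixel columns grow to the right and rows downward; lengths in m; the calibration is good to about 2 mm. A picture is of the moment at which its call begins: read the wrist's pose just before it. camera_params takes no time and is no camera call; for the wrist camera it gives the pose at the moment of the call.
- ticket.job_done(): hands the job in; it is judged then, once.
Trained networks look in the newest picture that a camera, given by its name, has taken for a name from the list of things; names that differ only in an ending like _2 or _b are one class to them, and where a whole thing is asked for, a point or a joint stands for the part that bears it (a point fixed in the world has none). Each returns a list of dicts, best first, with "conf" (0 to 1); they miss things now and then, are a little off and sometimes report something else, mostly with a low value. They report only what shows in the picture. A call takes as long as a camera call. They do not tell look-alikes from the thing itself.
- boxes_of(thing, camera): "at" ([x, y, z] in m, in world coordinates, good to about 4 mm: the middle of the surface that is visible of it).
- cut_out(thing, camera): "pixels" (400x640 bool, what is visible of it).
- spot_point(thing, camera): "at" ([x, y, z] in m, in world coordinates, good to about 4 mm: a listed point, or the origin of a listed thing).
The state is a dict: "clock": time; "joint_pos": joint angles; "joint_vel": joint speeds; "tau": joint torques, N m; "eef_pos": TCP position; "tool_rot": TCP orientation; "ft_force": force on the tool from outside, world axes, zero at the start; "ft_torque": the same for the moment, N m; "grip_width": finger opening in m; "grasp_force": force on a finger pad.
Only numpy, scipy, OpenCV 4.12 (cv2) and the standard library are available. Lean on these libraries where they do the work, as an engineer would, in place of code of your own. Each camera call takes 0.05 s, during which the arm holds its last target. There are 200 camera calls.

## Working session

There is one attempt and no reset: what is moved stays moved. The work goes in short steps, Python scripts to look and compute and a shell command to move; the robot and the scene stay as the last step left them, time stands still between calls to the robot, and variables do not carry over. Pictures are saved under pics/ and viewed, at most 10 in all, crops included, and the job is handed in when it is done.

```bash
ls; mkdir -p pics; python3 - <<'E'
from workcell import telemetry, camera, camera_params, boxes_of, spot_point, bot
import cv2, numpy as np
o=telemetry.get_obs(); print({k:np.round(v,3) for k,v in o.items()}); print(bot.tcp_to_tips)
for c in ("top","side"):
    im=camera(c); cv2.imwrite(f"pics/{c}0.png",im[...,::-1])
    p=camera_params(c); print(c,{k:np.round(v,3).tolist() for k,v in p.items()})
    for t in ("knob","knob_nose","knob_grip","shaft_tip","unit","jar","scraper","tweezers"):
        print(t,[(np.round(d["at"],3).tolist(),round(d["conf"],2)) for d in spot_point(t,c)[:4]])
E
```

```text
pics
{'clock': np.float64(0.0), 'joint_pos': array([-1.23 ,  0.241,  0.004,  1.335,  0.   ,  1.571]), 'joint_vel': array([-0.001,  0.   ,  0.001,  0.001, -0.001,  0.002]), 'tau': array([ 1.0000e-03, -3.7232e+01,  2.5241e+01,  1.7000e-02,  0.0000e+00,
       -0.0000e+00]), 'eef_pos': array([ 0.167, -0.471,  0.252]), 'tool_rot': array([ 0.986,  0.17 , -0.   , -0.001]), 'ft_force': array([-0.413,  0.281,  0.239]), 'ft_torque': array([ 0.005, -0.022, -0.05 ]), 'grasp_force': np.float64(0.0), 'grip_width': np.float64(0.085)}
0.022
top {'camera_matrix': [[494.24, 0.0, 331.252], [0.0, 494.24, 201.595], [0.0, 0.0, 1.0]], 'k1': -0.027, 'eye': [0.406, -0.002, 1.416], 'attitude': [0.707, -0.705, 0.032, -0.041]}
knob [([0.57, 0.048, 0.005], 0.79), ([0.439, -0.358, 0.003], 0.66), ([0.486, 0.089, 0.002], 0.64), ([0.744, 0.372, 0.004], 0.64)]
knob_nose [([0.587, 0.024, 0.029], 0.78), ([0.465, -0.367, 0.024], 0.7), ([0.501, 0.106, 0.028], 0.64)]
knob_grip [([0.575, 0.045, 0.026], 0.82), ([0.743, 0.373, 0.022], 0.59), ([0.444, -0.354, 0.026], 0.55), ([0.482, 0.089, 0.027], 0.49)]
shaft_tip []
unit [(
[... 257 characters left out ...]
eye': [0.154, -1.109, 0.775], 'attitude': [0.855, -0.165, 0.08, -0.485]}
knob [([0.481, 0.088, 0.002], 0.62), ([0.746, 0.367, -0.003], 0.59), ([0.602, 0.154, 0.002], 0.47), ([0.572, 0.048, 0.003], 0.46)]
knob_nose [([0.503, 0.101, 0.025], 0.53), ([0.582, 0.02, 0.028], 0.46), ([0.484, 0.088, 0.026], 0.35)]
knob_grip [([0.577, 0.043, 0.029], 0.69), ([0.442, -0.358, 0.028], 0.55), ([0.481, 0.093, 0.024], 0.54), ([0.744, 0.372, 0.023], 0.47)]
shaft_tip [([0.488, -0.12, 0.075], 0.51)]
unit [([0.565, -0.16, -0.0], 0.61), ([0.481, 0.091, 0.015], 0.5)]
jar [([0.357, -0.252, 0.001], 0.85)]
scraper [([0.364, -0.052, -0.0], 0.63), ([0.561, -0.163, -0.0], 0.35)]
tweezers [([0.603, 0.153, -0.001], 0.66)]
```

View pics/top0.png

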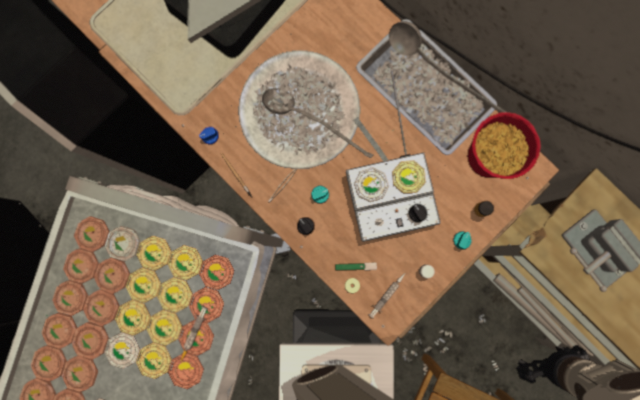

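View pics/side0.png

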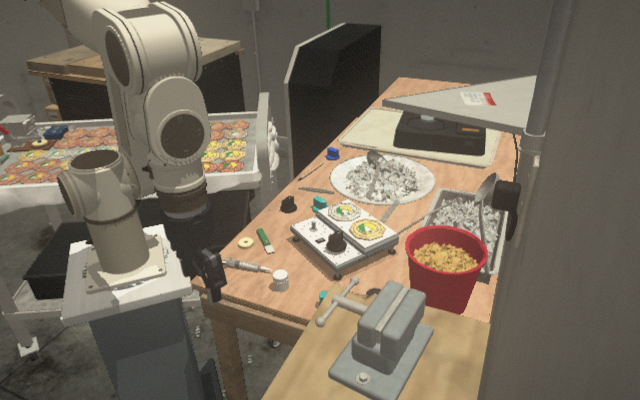

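Top view: black candidates are (306,226), loose on the bench, and (485,208), a round black thing. The fitted knob is at (417,213). Turquoise (320,194) and (463,240) and blue (209,135) are ruled out. (306,226) seems to fit; I'll confirm it in an enlarged crop.

```bash
python3 - <<'E'
import cv2, numpy as np
a=cv2.imread("pics/top0.png"); b=cv2.imread("pics/side0.png")
c=lambda i,x,y,r=22,s=300:cv2.resize(i[y-r:y+r,x-r:x+r],(s,s),interpolation=cv2.INTER_CUBIC)
top=np.hstack([c(a,306,226),c(a,485,208)]); bot=np.hstack([c(b,289,204),c(a,395,205,45)])
cv2.imwrite("pics/crop1.png",np.clip(np.vstack([top,bot])*1.6,0,255).astype(np.uint8))
E
```

```text
(no output)
```

View pics/crop1.png

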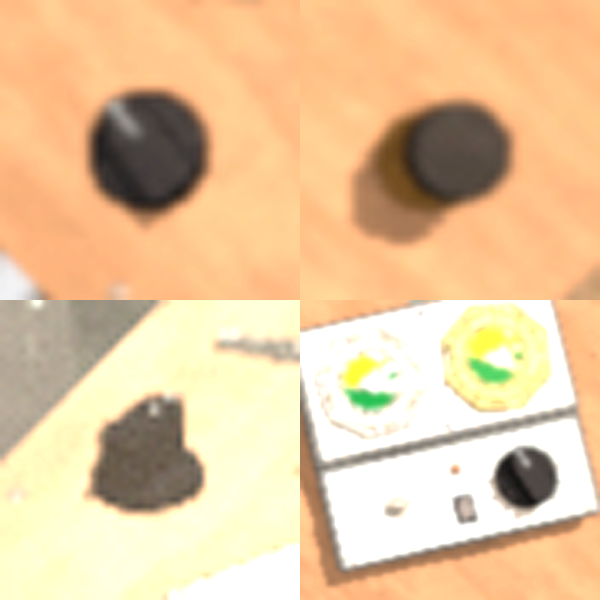

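The crop confirms it. (306,226) is the black pointer knob with its white line, nose up-left (about +40° world yaw). (485,208) is a plain bottle with an amber body. The bare shaft sits at about (389,221) on the deck, and the plate is yawed about +13°.

```bash
cat > h.py <<'E'
from workcell import telemetry, camera, camera_params, boxes_of, cut_out, spot_point, bot, ticket
import cv2, numpy as np
from scipy.spatial.transform import Rotation as R
def tool():
    o=telemetry.get_obs(); return o, np.array(o["eef_pos"]), R.from_quat(o["tool_rot"])
def yaw(r): x=r.as_matrix()[:,0]; return np.degrees(np.arctan2(x[1],x[0]))
def plan(p,psi=None):
    "units to bring TCP to p with tool x at world yaw psi (deg, half turn free)"
    o,e,r=tool(); d=r.inv().apply(np.array(p)-e)/0.15
    t=0
    if psi is not None: t=-((psi-yaw(r)+90)%180-90)/180
    print("shift",np.round(d,3),"turn",round(t,3),"yaw now",round(yaw(r),1),"j6",round(o["joint_pos"][5],2),"t",round(float(o["clock"]),2))
def ray(c,uv,z,p=None):
    "world point at height z on pixel uv"
    p=p or camera_params(c); K=np.array(p["camera_matrix"])
    q=cv2.undistortPoints(np.array(uv,float).reshape(-1,1,2),K,np.array([p["k1"],0,0,0,0.]))[:,0]
    d=R.from_quat(p["attitude"]).apply(np.c_[q,np.ones(len(q))]); e=np.array(p["eye"])
    return e+d*((z-e[2])/d[:,2])[:,None]
def proj(p,X):
    r=R.from_quat(p["attitude"]).inv(); return cv2.projectPoints(np.array(X,float).reshape(-1,1,3),r.as_rotvec(),-r.apply(p["eye"]),np.array(p["camera_matrix"]),np.array([p["k1"],0,0,0,0.]))[0][:,0]
E
python3 - <<'E'
from h import *
o,e,r=tool(); p=camera_params("wrist")
print(p["camera_matrix"],p["k1"]); print(r.inv().apply(np.array(p["eye"])-e), (r.inv()*R.from_quat(p["attitude"])).as_matrix().round(3))
plan([0.488,-0.12,0.25]); print(boxes_of("shaft_tip","side")[:2])
E
```

```text
[[348.26835973   0.         321.3583442 ]
 [  0.         348.26835973 204.1903516 ]
 [  0.           0.           1.        ]] -0.027567908710751453
[ 0.06677459 -0.00088745 -0.12001686] [[ 0.002 -0.964 -0.266]
 [ 1.     0.001  0.001]
 [-0.    -0.266  0.964]]
shift [ 2.799 -1.492  0.022] turn 0 yaw now 19.5 j6 1.57 t 0.9
[]
```

```bash
python3 -m creep '1 0.4 -0.2 0 0;1 0.7 -0.35 0 0;1 1 -0.5 0 0'; python3 -m creep '1 0.4 -0.2 0 0;1 0.7 -0.35 0 0;1 1 -0.5 0 0'; python3 -m creep '1 0.4 -0.2 0.2 0;1 0.8 -0.5 0.4 0;1 0.8 -0.5 0.6 0;1 0.8 -0.5 0.6 0'
python3 - <<'E'
from h import *
o,e,r=tool(); p=camera_params("wrist"); im=camera("wrist"); cv2.imwrite("pics/w1.png",im[...,::-1])
print(e,yaw(r),o["joint_vel"].round(3),o["clock"])
for t in ("shaft_tip","knob_nose","knob_grip","unit"):
    print(t,[(np.round(d["at"],4).tolist(),round(d["conf"],2)) for d in spot_point(t,"wrist")[:3]])
E
```

```text
clock: 1.32
eef_pos: [0.2843, -0.3492, 0.2534]
tool_rot: [0.986, 0.169, 0.0, 0.0]
ft_force: [-0.2, 0.3, 0.2]
grip_width: 0.0851
grasp_force: 0.0
clock: 1.7
eef_pos: [0.401, -0.2281, 0.2536]
tool_rot: [0.985, 0.17, 0.0, 0.0]
ft_force: [0.9, -1.1, -0.8]
grip_width: 0.0855
grasp_force: 0.0
clock: 2.2
eef_pos: [0.4862, -0.1166, 0.1602]
tool_rot: [0.985, 0.171, -0.003, -0.001]
ft_force: [-0.4, -0.3, -0.2]
grip_width: 0.0857
grasp_force: 0.0
[ 0.48618566 -0.1165509   0.1601618 ] 19.74936866383064 [-0.048 -0.05   0.052  0.044 -0.016 -0.012] 2.2
shaft_tip [([0.4896, -0.1188, 0.0747], 0.86)]
knob_nose [([0.4625, -0.3695, 0.0274], 0.76), ([0.5075, 0.1043, 0.0261], 0.75)]
knob_grip [([0.4826, 0.0866, 0.0264], 0.66)]
unit [([0.5642, -0.1543, 0.0007], 0.79)]
```

View pics/w1.png

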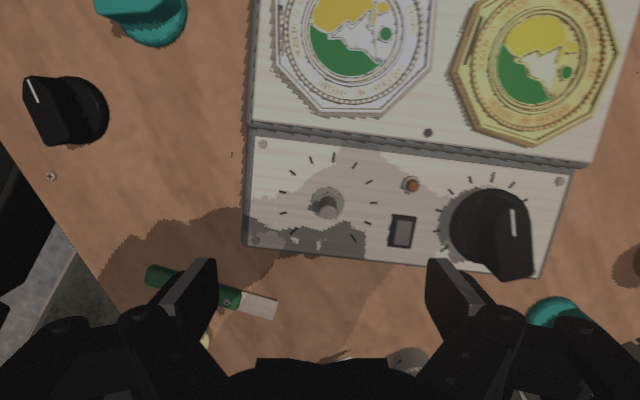

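The wrist view shows the shaft at (326,203) in its lit-flat boss, the loose knob at (65,110) with its white line, and the fitted knob at (495,230). I'll go closer over the shaft to read the flat.

```bash
python3 -m creep '1 -0.08 0 0.3 0;1 -0.08 0 0.3 0;1 -0.08 0 0.3 0'
python3 - <<'E'
from h import *
o,e,r=tool(); p=camera_params("wrist"); im=camera("wrist")[...,::-1]
print(e,yaw(r),o["clock"]); d=spot_point("shaft_tip","wrist"); print(d[:2])
u,v=proj(p,[d[0]["at"]])[0].round().astype(int); print(u,v); np.save("w2.npy",im); import json,pickle; pickle.dump(p,open("w2.pkl","wb"))
c=cv2.resize(im[v-30:v+30,u-30:u+30],(600,600),interpolation=cv2.INTER_CUBIC); cv2.imwrite("pics/w2.png",np.clip(c*1.5,0,255))
E
```

```text
clock: 2.82
eef_pos: [0.4775, -0.1236, 0.1201]
tool_rot: [0.986, 0.169, 0.001, 0.0]
ft_force: [0.2, 0.1, -0.1]
grip_width: 0.0855
grasp_force: 0.0
[ 0.47750317 -0.12364373  0.12006926] 19.455915471172727 2.825
[{'at': [0.4887, -0.116, 0.0768], 'conf': 0.73}]
316 221[ WARN:0@3.870] global loadsave.cpp:1063 imwrite_ Unsupported depth image for selected encoder is fallbacked to CV_8U.
```

View pics/w2.png

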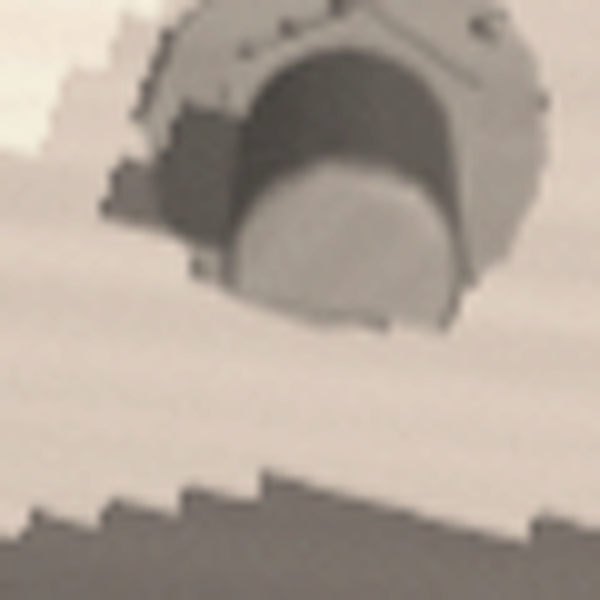

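The crop shows the shaft top at about (350,245), with the flat at the bottom edge (near robot) from about (230,290) to (445,328). That puts the shaft's x near +10° world. I'll check this from the flat's own side.

```bash
cat > snap.py <<'E'
from h import *
import sys,pickle
n=sys.argv[1]; o,e,r=tool(); p=camera_params("wrist"); im=camera("wrist")[...,::-1]; d=spot_point("shaft_tip","wrist")
print(e,yaw(r),o["clock"],[(x["at"],x["conf"]) for x in d[:1]])
pickle.dump((im,p,d),open(n+".pkl","wb"))
E
python3 -m creep '1 -0.3 0 0 0;1 -0.4 0 0 0;1 -0.4 0 0 0'; python3 snap.py a
python3 -m creep '1 -0.15 0 0 0;1 -0.15 0 0 0'; python3 snap.py b
python3 - <<'E'
from h import *
import pickle
L=[]
for n in "ab":
    im,p,d=pickle.load(open(n+".pkl","rb"))
    u,v=proj(p,[[0.4892,-0.1175,0.07]])[0].round().astype(int); v=max(v,26); print(n,u,v)
    L.append(cv2.resize(np.ascontiguousarray(im[v-26:v+26,u-26:u+26]),(400,400),interpolation=cv2.INTER_CUBIC))
cv2.imwrite("pics/w3.png",np.clip(np.hstack(L)*1.4,0,255).astype(np.uint8))
E
```

```text
clock: 3.3
eef_pos: [0.4204, -0.1433, 0.1194]
tool_rot: [0.986, 0.169, 0.001, 0.0]
ft_force: [0.5, -0.7, -0.7]
grip_width: 0.0853
grasp_force: 0.0
[ 0.42035933 -0.14334571  0.11944445] 19.456305893730743 3.3 [([0.4895, -0.1191, 0.0763], 0.76)]
clock: 3.65
eef_pos: [0.3989, -0.1503, 0.1184]
tool_rot: [0.986, 0.169, 0.0, -0.0]
ft_force: [1.0, -0.7, -0.3]
grip_width: 0.0852
grasp_force: 0.0
[ 0.39890185 -0.15033307  0.11843869] 19.509080606554473 3.65 [([0.3679, -0.0549, -0.0002], 0.69)]
a 320 94
b 322 41
```

View pics/w3.png

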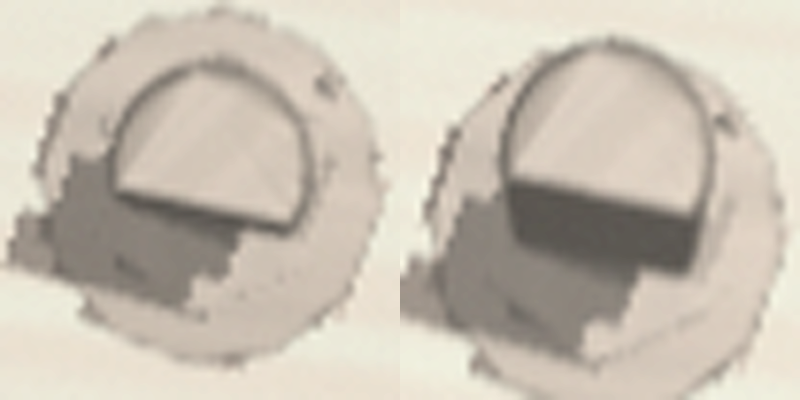

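Both views show the D clearly, with the flat facing the robot. The flat edge runs (118,190)–(292,226) in a and (510,182)–(697,215) in b. Next I compute its axis and angle.

```bash
python3 - <<'E'
from h import *
import pickle
k=52/400
for n,o,fl,arc in (("a",(320-26,94-26),[(118,188),(292,224)],[(114,165),(208,60),(308,165),(142,92),(278,92)]),("b",(322-26,41-26),[(110,182),(297,215)],[(102,145),(210,40),(312,145),(137,67),(283,70)])):
    im,p,d=pickle.load(open(n+".pkl","rb"))
    f=ray("",np.array(fl)*k-.5+o,0.075,p); a=ray("",np.array(arc)*k-.5+o,0.0745,p)[:,:2]
    A=np.c_[2*a,np.ones(len(a))]; s=np.linalg.lstsq(A,(a**2).sum(1),rcond=None)[0]; c=s[:2]; rad=np.sqrt(s[2]+c@c)
    t=f[1]-f[0]; ang=np.degrees(np.arctan2(t[1],t[0]))+90
    nrm=np.array([np.cos(np.radians(ang)),np.sin(np.radians(ang))]); print(n,"x-axis",ang.round(1),"centre",c.round(4),"r",rad.round(4),"flat off",((f[:,:2]-c)@nrm).round(4))
plan([0.462,0.09,0.2])
E
```

```text
a x-axis 8.3 centre [ 0.4912 -0.1172] r 0.0057 flat off [-0.0024 -0.0024]
b x-axis 10.3 centre [ 0.491  -0.1173] r 0.0059 flat off [-0.0025 -0.0025]
shift [ 0.926 -1.372 -0.542] turn 0 yaw now 19.5 j6 2.44 t 3.75
```

```bash
python3 -m creep '1 0.1 -0.2 -0.4 0;1 0.3 -0.5 -0.54 0;1 0.5 -0.8 -0.54 0'; python3 -m creep '1 0.2 -0.3 0.1 -0.05;1 0.4 -0.57 0.2 -0.1;1 0.4 -0.57 0.2 -0.1;1 0.4 -0.57 0.2 -0.1'
python3 snap.py c; python3 - <<'E'
from h import *
import pickle
im,p,d=pickle.load(open("c.pkl","rb"))
for t in ("knob","knob_nose","knob_grip"):
    print(t,[(np.round(d["at"],4).tolist(),round(d["conf"],2)) for d in spot_point(t,"wrist")[:3]])
cv2.imwrite("pics/c.png",im)
c=max([x for x in cut_out("knob","wrist")],key=lambda x:x["conf"]); 
for x in cut_out("knob","wrist"):
    v,u=np.where(x["pixels"]); print(u.min(),u.max(),v.min(),v.max(),x["conf"])
E
```

```text
clock: 4.12
eef_pos: [0.4327, -0.0105, 0.2024]
tool_rot: [0.986, 0.169, 0.004, 0.001]
ft_force: [0.9, -0.4, -0.5]
grip_width: 0.0857
grasp_force: 0.0
clock: 4.62
eef_pos: [0.4575, 0.0888, 0.1692]
tool_rot: [0.947, 0.322, -0.0, 0.0]
ft_force: [1.2, -0.6, -0.1]
grip_width: 0.0856
grasp_force: 0.0
[0.45746075 0.08876098 0.16923006] 37.54551346128677 4.625 []
knob [([0.4829, 0.0897, -0.0019], 0.82), ([0.5715, 0.0455, -0.0014], 0.81)]
knob_nose [([0.58, 0.0243, 0.0281], 0.78)]
knob_grip [([0.4818, 0.0852, 0.0238], 0.82), ([0.5708, 0.0521, 0.025], 0.59)]
310 371 137 205 0.93
418 498 76 142 0.75
```

View pics/c.png

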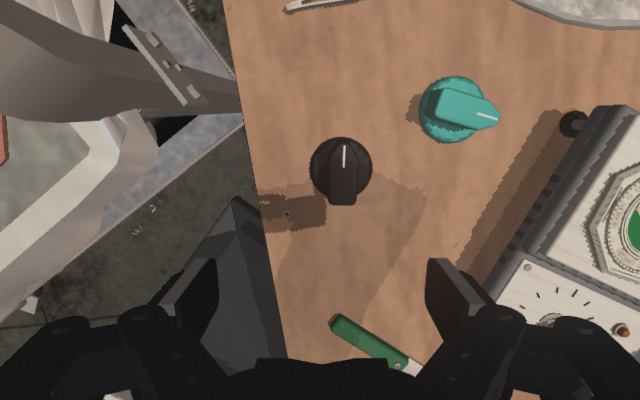

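The knob is at (341,168), white line (344,145)–(344,166), nearly along the tool's x. The turquoise knob at (457,110) is clear of the fingers. Next I refine the pose.

```bash
python3 - <<'E'
from h import *
import pickle
im,p,d=pickle.load(open("c.pkl","rb"))
g=im[135:210,305:378].min(2).astype(int)
m=(g>110)&(np.hypot(*(np.mgrid[0:75,0:73]-np.array([33,36])[:,None,None]))<28)
m[:, :30]=0; m[:,46:]=0
v,u=np.where(m); print(len(u),u.min()+305,u.max()+305,v.min()+135,v.max()+135)
w=ray("",np.c_[u+305,v+135],0.036,p)[:,:2]; c=w.mean(0); D=np.linalg.svd(w-c)[2][0]; D*=np.sign(D[0]); a=np.degrees(np.arctan2(D[1],D[0])); s=(w-c)@D
print("line centre",c.round(4),"yaw",a.round(1),"len",s.min(),s.max())
n=np.array([-D[1],D[0]])
for t,px,z in (("skirt L",(310,168),.008),("skirt R",(372,168),.008),("nose",(344,138),.036),("blunt",(342,194),.036)):
    q=ray("",[px],z,p)[0,:2]-c; print(t,(q@D).round(4),(q@n).round(4))
E
```

```text
54 343 345 145 167
line centre [0.494  0.0974] yaw 36.4 len -0.00879173296523355 0.007216278194863252
skirt L -0.0147 0.0252
skirt R -0.0137 -0.0253
nose 0.0122 0.0003
blunt -0.0292 0.0002
```

```bash
python3 - <<'E'
from h import *
plan([0.4845,0.090,0.037],36.5)
E
```

```text
shift [0.153 0.097 0.885] turn 0.005 yaw now 37.4 j6 2.68 t 4.97
```

```bash
python3 -m creep '0.6 0.15 0.1 0.2 0.005;0.6 0.15 0.1 0.4 0.005;0.6 0.15 0.1 0.4 0.005;0.6 0.15 0.1 0.6 0.005;0.6 0.15 0.1 0.75 0.005;0.6 0.15 0.1 0.88 0.005;0.6 0.15 0.1 0.88 0.005;0.6 0.15 0.1 0.88 0.005'; python3 -m creep '0 0 0 0 0;0 0 0 0 0;0 0 0 0 0;0 0 0 0 0;0 0 0 0 0'
python3 - <<'E'
from h import *
plan([0.4845,0.090,0.036],36.5); o=tool()[0]; print(o["ft_force"],o["grip_width"])
E
```

```text
clock: 5.98
eef_pos: [0.4852, 0.0903, 0.0388]
tool_rot: [0.949, 0.314, 0.001, 0.0]
ft_force: [0.6, 0.1, -0.5]
grip_width: 0.0511
grasp_force: 0.0
clock: 6.6
eef_pos: [0.4852, 0.0904, 0.0386]
tool_rot: [0.949, 0.314, 0.001, 0.0]
ft_force: [-0.6, -0.7, 6.1]
grip_width: 0.0203
grasp_force: 60.5
shift [-0.005 -0.001  0.017] turn 0.001 yaw now 36.6 j6 2.69 t 6.6
[-0.58864855 -0.74824606  6.05032445] 0.020282151669025094
```

Gripped. Lift and check it in hand.

```bash
python3 -m creep '0 0 0 -0.1 0;0 0 0 -0.4 0;0 0 0 -0.8 0;0 0 0 -0.8 0;0 0 0 -0.8 0'
python3 snap.py d; python3 - <<'E'
from h import *
import pickle
im,p,d=pickle.load(open("d.pkl","rb")); cv2.imwrite("pics/d.png",np.clip(cv2.resize(np.ascontiguousarray(im[100:350,170:470]),(780,650)[:2],interpolation=cv2.INTER_CUBIC)[:600]*1.5,0,255).astype(np.uint8))
for t in ("knob_nose","knob_grip","knob"): print(t,[(np.round(x["at"],4).tolist(),round(x["conf"],2)) for x in spot_point(t,"wrist")[:2]])
plan([0.491,-0.1172,0.15],9.5)
E
```

```text
clock: 7.22
eef_pos: [0.484, 0.0902, 0.1576]
tool_rot: [0.949, 0.314, 0.0, 0.0]
ft_force: [-0.2, -0.8, -1.1]
grip_width: 0.0207
grasp_force: 59.6
[0.48396848 0.09019496 0.15762218] 36.62926105784111 7.225 []
knob_nose [([0.5806, 0.0261, 0.0269], 0.98), ([0.5047, 0.1046, 0.1456], 0.96)]
knob_grip [([0.478, 0.0841, 0.1439], 0.82), ([0.5716, 0.0493, 0.0276], 0.69)]
knob [([0.5746, 0.0469, -0.0011], 0.95), ([0.4833, 0.0891, 0.1184], 0.81)]
shift [-0.782  1.14   0.04 ] turn 0.151 yaw now 36.6 j6 2.69 t 7.47
```

View pics/d.png

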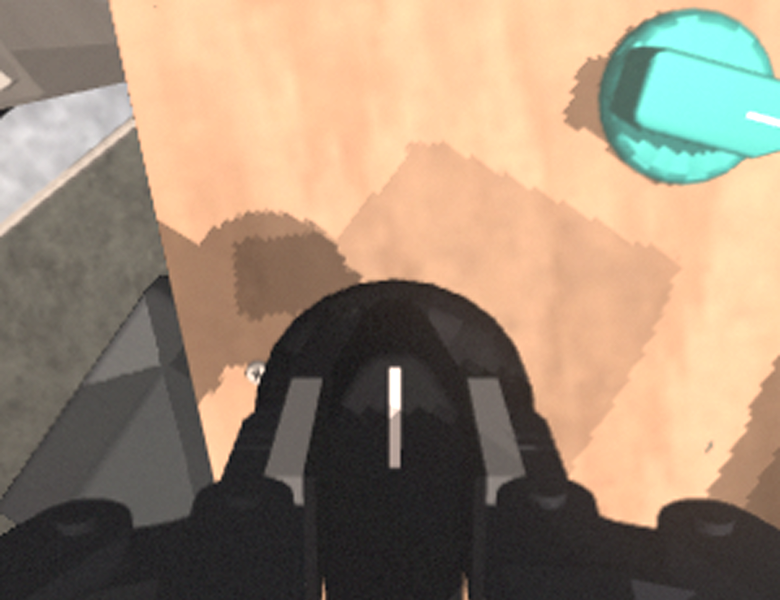

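The knob is square in the jaws, with the white line vertical at (394,418) and the skirt arc front at (397,280). Next I measure its axis in the tool frame.

```bash
python3 - <<'E'
from h import *
import pickle
im,p,d=pickle.load(open("d.pkl","rb")); k=300/780
e=np.array([0.48397,0.09019,0.15762]); r=R.from_quat([0.949,0.314,0,0])
for z in (0.119,0.129):
    arc=np.array([(397,280),(340,297),(455,296),(300,326),(496,326),(277,355),(520,358)])*k-.3+[170,100]
    a=r.inv().apply(ray("",arc,z,p)-e)[:,:2]
    A=np.c_[2*a,np.ones(len(a))]; s=np.linalg.lstsq(A,(a**2).sum(1),rcond=None)[0]; c=s[:2]; print(z,"axis in tool",c.round(4),"r",np.sqrt(s[2]+c@c).round(4),"front",a[0].round(4))
l=np.array([(394,367),(394,468)])*k-.3+[170,100]
print("line tool",r.inv().apply(ray("",l,.155,p)-e).round(4))
E
```

```text
0.119 axis in tool [-0.0036 -0.0002] r 0.0248 front [ 0.0217 -0.0004]
0.129 axis in tool [ 0.0008 -0.0002] r 0.0232 front [ 0.0246 -0.0005]
line tool [[ 0.0189 -0.001   0.0026]
 [ 0.0027 -0.0009  0.0026]]
```

```bash
python3 - <<'E'
from h import *
import pickle
from scipy.optimize import least_squares
def fit(n,e,q,zb,cu,cv,th,angs,rmax):
    im,p,d=pickle.load(open(n+".pkl","rb")); r=R.from_quat(q); g=cv2.GaussianBlur(im.max(2).astype(np.float32),(0,0),.6); pts=[]
    for a in np.radians(angs):
        t=np.arange(12,rmax,.1); x=cu+t*np.sin(a); y=cv-t*np.cos(a); s=cv2.remap(g,x.astype(np.float32)[None],y.astype(np.float32)[None],1)[0]
        ds=np.gradient(s); i=np.argmax(ds); pts.append((x[i],y[i]))
    a=r.inv().apply(ray("",pts,zb,p)-e)[:,:2]
    f=lambda s:np.hypot(*(a-s[:2]).T)-(s[2] if len(s)>2 else .026)
    for s0 in ([0,0,.026],[0,0]):
        s=least_squares(f,s0,loss="soft_l1",f_scale=5e-4); print(n,zb,s.x.round(4),"rms",np.sqrt((s.fun**2).mean()).round(5),np.abs(f(s.x)).max().round(4))
    print((np.array(pts[::4])).round(1).tolist())
fit("c",np.array([0.45746,0.08876,0.16923]),[0.947,0.322,0,0],0.0,341,168,0,range(-95,96,6),40)
e=np.array([0.48397,0.09019,0.15762])
for z in (.119,.121): fit("d",e,[0.949,0.314,0,0],z,322,255,0,range(-50,51,5),70)
print("pick TCP in c tool frame",R.from_quat([0.947,0.322,0,0]).inv().apply(np.array([0.4852,0.0904,0])-[0.45746,0.08876,0])[:2])
E
```

```text
c 0.0 [0.0185 0.0152 0.0263] rms 0.00026 0.0009
c 0.0 [0.0553 0.0142] rms 0.01168 0.0205
[[309.5, 170.8], [310.6, 157.5], [317.9, 146.4], [328.6, 138.8], [341.5, 136.6], [354.1, 139.9], [364.9, 147.2], [370.5, 159.0]]
d 0.119 [-0.0046 -0.001   0.0264] rms 0.00013 0.0004
d 0.119 [-0.0042 -0.001 ] rms 0.00013 0.0003
[[282.9, 222.2], [297.5, 212.6], [313.7, 207.8], [330.3, 207.9], [346.3, 212.9], [360.3, 222.9]]
d 0.121 [-0.0037 -0.001   0.0261] rms 0.00012 0.0004
d 0.121 [-0.0036 -0.001 ] rms 0.00012 0.0004
[[282.9, 222.2], [297.5, 212.6], [313.7, 207.8], [330.3, 207.9], [346.3, 212.9], [360.3, 222.9]]
pick TCP in c tool frame [0.02299014 0.01560932]
```

```bash
python3 - <<'E'
from h import *
import pickle
from scipy.optimize import least_squares
k=52/400
def edges(g,c,angs,t,sgn):
    out=[]
    for a in np.radians(angs):
        x=c[0]+t*np.sin(a); y=c[1]-t*np.cos(a); s=cv2.remap(g,x.astype(np.float32)[None],y.astype(np.float32)[None],1)[0]
        i=np.argmax(sgn*np.gradient(s)); out.append((x[i],y[i]))
    return np.array(out)
for n,o,c,flat in (("a",(294,68),(210,160),[(118,188),(292,224)]),("b",(296,15),(207,140),[(110,182),(297,215)])):
    im,p,d=pickle.load(open(n+".pkl","rb")); g=cv2.GaussianBlur(im.max(2).astype(np.float32),(0,0),.5)
    c=np.array(c)*k-.5+o
    arc=edges(g,c,range(-80,81,8),np.arange(9,17,.1),1)
    f0,f1=np.array(flat)*k-.5+o; m=[]; nn=np.array([-(f1-f0)[1],(f1-f0)[0]]); nn/=np.hypot(*nn)
    for s in np.linspace(.12,.88,15):
        t=np.arange(-3,3,.1); q=f0+s*(f1-f0)+t[:,None]*nn; v=cv2.remap(g,q[:,0].astype(np.float32)[None],q[:,1].astype(np.float32)[None],1)[0]
        m.append(q[np.argmin(np.gradient(v))])
    F=ray("",m,.0755,p)[:,:2]; x=cv2.fitLine(F.astype(np.float32),cv2.DIST_HUBER,0,.001,.001).ravel(); ang=np.degrees(np.arctan2(x[1],x[0]))%180-90
    for z in (.075,.070):
        a=ray("",arc,z,p)[:,:2]; s=least_squares(lambda s:np.hypot(*(a-s[:2]).T)-s[2],[.491,-.117,.006],loss="soft_l1",f_scale=3e-4); 
        print(n,z,"yaw",ang.round(2),"c",s.x.round(4),"rms",np.sqrt((s.fun**2).mean()).round(5),"flat",((x[2:]-s.x[:2])@[np.cos(np.radians(ang)),np.sin(np.radians(ang))]).round(4))
plan([0.4955,-0.117,0.14],9.5)
E
```

```text
a 0.075 yaw 8.75 c [ 0.4907 -0.1175  0.0062] rms 0.00012 flat -0.002
a 0.07 yaw 8.75 c [ 0.491  -0.1174  0.0064] rms 0.00012 flat -0.0023
b 0.075 yaw 7.68 c [ 0.4906 -0.1175  0.0062] rms 0.00022 flat -0.002
b 0.07 yaw 7.68 c [ 0.4915 -0.1172  0.0064] rms 0.00022 flat -0.0029
shift [-0.757  1.157  0.106] turn 0.151 yaw now 36.6 j6 2.69 t 7.47
```

```bash
python3 -m creep '0 -0.2 0.3 0 0;0 -0.4 0.6 0 0;0 -0.6 0.9 0 0;0 -0.6 0.9 0 0'; python3 -m creep '0 -0.15 0.25 0 0.05;0 -0.15 0.25 0 0.1;0 -0.15 0.25 0 0.156;0 -0.15 0.25 0 0.156;0 -0.15 0.25 0 0.156'
python3 - <<'E'
from h import *
plan([0.4952,-0.1172,0.120],8.5); o=tool()[0]; print(o["ft_force"],o["grip_width"])
E
```

```text
clock: 7.98
eef_pos: [0.4921, -0.0751, 0.1564]
tool_rot: [0.95, 0.311, -0.001, -0.0]
ft_force: [0.3, 0.2, -0.8]
grip_width: 0.0203
grasp_force: 59.6
clock: 8.6
eef_pos: [0.4967, -0.1146, 0.1569]
tool_rot: [0.997, 0.076, -0.0, -0.0]
ft_force: [0.0, -0.1, -0.5]
grip_width: 0.0206
grasp_force: 59.6
shift [-0.012  0.016  0.246] turn 0.001 yaw now 8.7 j6 2.76 t 8.6
[ 0.01838643 -0.0597597  -0.5329078 ] 0.020644151319505262
```

```bash
python3 -m creep '0 -0.012 0.016 0.1 0.001;0 -0.012 0.016 0.24 0.001;0 -0.012 0.016 0.24 0.001;0 -0.012 0.016 0.24 0.001'
python3 - <<'E'
from h import *
plan([0.4952,-0.1172,0.112],8.5); o=tool()[0]; print(o["ft_force"],o["grip_width"])
p=camera_params("wrist"); im=camera("wrist")[...,::-1]; cv2.imwrite("pics/e.png",np.clip(cv2.resize(np.ascontiguousarray(im[150:350,200:440]),(720,600),interpolation=cv2.INTER_CUBIC)*1.5,0,255).astype(np.uint8))
E
```

```text
clock: 9.1
eef_pos: [0.4954, -0.118, 0.1213]
tool_rot: [0.997, 0.073, -0.0, -0.0]
ft_force: [-0.2, 0.1, 0.5]
grip_width: 0.0207
grasp_force: 59.6
shift [-0.001 -0.005  0.062] turn -0.001 yaw now 8.4 j6 2.76 t 9.1
[-0.21029681  0.10395751  0.53381068] 0.020706143305228675
```

```bash
python3 -m creep '0 0 -0.004 0.03 0;0 0 -0.004 0.06 0;0 0 -0.004 0.07 0;0 0 -0.004 0.07 0'; python3 -m creep '0 0 0 0.01 0;0 0 0 0.02 0;0 0 0 0.02 0'
```

```text
clock: 9.65
eef_pos: [0.4952, -0.1173, 0.1107]
tool_rot: [0.997, 0.073, -0.0, -0.0]
ft_force: [-0.1, 0.5, -0.5]
grip_width: 0.0209
grasp_force: 59.6
clock: 10.02
eef_pos: [0.4953, -0.1174, 0.1077]
tool_rot: [0.997, 0.073, -0.0, -0.0]
ft_force: [0.0, -0.9, -1.0]
grip_width: 0.0208
grasp_force: 59.6
```

```bash
python3 -m creep '0 0 0 0.01 0;0 0 0 0.02 0;0 0 0 0.02 0'; python3 -m creep '0 0 0 0.01 0;0 0 0 0.02 0;0 0 0 0.02 0'
```

```text
clock: 10.4
eef_pos: [0.4953, -0.1173, 0.1046]
tool_rot: [0.997, 0.073, -0.0, -0.0]
ft_force: [-0.1, -1.2, -0.1]
grip_width: 0.0207
grasp_force: 59.6
clock: 10.78
eef_pos: [0.4953, -0.1173, 0.1016]
tool_rot: [0.997, 0.073, -0.0, -0.0]
ft_force: [0.2, 0.6, -0.7]
grip_width: 0.0208
grasp_force: 59.6
```

It is going on freely with no lateral force; I continue to seat contact.

```bash
python3 -m creep '0 0 0 0.01 0;0 0 0 0.02 0;0 0 0 0.02 0'; python3 -m creep '0 0 0 0.005 0;0 0 0 0.01 0;0 0 0 0.01 0'; python3 -m creep '0 0 0 0.005 0;0 0 0 0.01 0;0 0 0 0.01 0'
```

```text
clock: 11.15
eef_pos: [0.4953, -0.1174, 0.0987]
tool_rot: [0.997, 0.073, -0.0, -0.0]
ft_force: [0.3, -0.2, -1.3]
grip_width: 0.0205
grasp_force: 59.6
clock: 11.52
eef_pos: [0.4954, -0.1174, 0.0976]
tool_rot: [0.997, 0.073, 0.0, 0.0]
ft_force: [-0.2, 1.4, 1.8]
grip_width: 0.0207
grasp_force: 60.0
clock: 11.9
eef_pos: [0.4954, -0.1174, 0.0965]
tool_rot: [0.997, 0.073, 0.0, 0.0]
ft_force: [-2.7, 1.0, 5.9]
grip_width: 0.0208
grasp_force: 60.3
```

Contact at the expected height (about 0.0976). Now press on in small steps.

```bash
python3 -m creep '0 0 0 0.005 0;0 0 0 0.01 0;0 0 0 0.01 0'; python3 -m creep '0 0 0 0.007 0;0 0 0 0.014 0;0 0 0 0.014 0'
```

```text
clock: 12.28
eef_pos: [0.4954, -0.1174, 0.0952]
tool_rot: [0.997, 0.073, 0.0, 0.0]
ft_force: [-2.6, 0.3, 6.6]
grip_width: 0.0207
grasp_force: 60.5
clock: 12.65
eef_pos: [0.4954, -0.1174, 0.0934]
tool_rot: [0.997, 0.073, 0.0, 0.0]
ft_force: [-3.8, 0.3, 8.2]
grip_width: 0.0208
grasp_force: 60.7
```

```bash
python3 -m creep '0 0 0 0.005 0;0 0 0 0.01 0;0 0 0 0.01 0'; python3 -m creep '0 0 0 0.005 0;0 0 0 0.01 0;0 0 0 0.01 0'
```

```text
clock: 13.02
eef_pos: [0.4954, -0.1174, 0.092]
tool_rot: [0.997, 0.073, 0.0, 0.0]
ft_force: [-4.2, 0.3, 10.6]
grip_width: 0.0203
grasp_force: 60.9
clock: 13.4
eef_pos: [0.4955, -0.1174, 0.0913]
tool_rot: [0.997, 0.073, 0.001, 0.0]
ft_force: [-5.4, 0.8, 15.2]
grip_width: 0.0207
grasp_force: 61.8
```

```bash
python3 -m creep '0 0 0 0.005 0;0 0 0 0.005 0;0 0 0 0.005 0'
```

```text
clock: 13.78
eef_pos: [0.4955, -0.1174, 0.0912]
tool_rot: [0.997, 0.073, 0.001, 0.0]
ft_force: [-6.9, 1.3, 19.4]
grip_width: 0.0204
grasp_force: 62.3
```

```bash
python3 - <<'E'
from h import *
im=camera("wrist")[...,::-1]; cv2.imwrite("pics/f.png",im)
print([(np.round(x["at"],4),x["conf"]) for x in spot_point("knob_nose","wrist")[:2]]); o=tool()[0]; print(o["eef_pos"],o["ft_force"],o["grasp_force"],o["clock"])
E
```

```text
[(array([ 0.5183, -0.1098,  0.0787]), 0.84), (array([0.5815, 0.0248, 0.0273]), 0.78)]
[ 0.49551607 -0.11745983  0.09121171] [-6.66277452  0.38562678 19.57624834] 62.3123432463035 13.875
```

View pics/f.png

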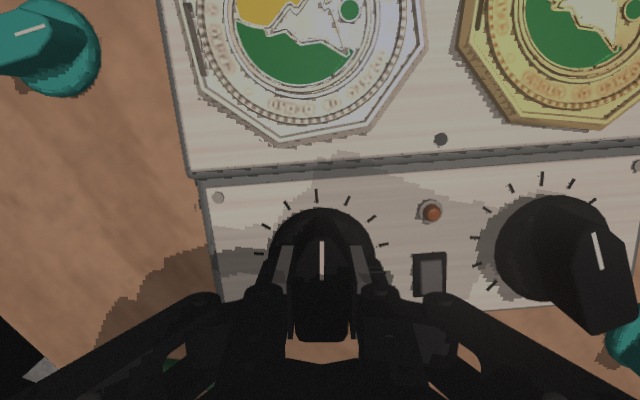

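The knob sits low on the deck at (320,250), still in the jaws. Its nose height of 0.079 m is what a fully pressed shaft gives, and the press force is about 20 N against the stop. Handing in.

```bash
python3 -c "
from workcell import ticket; print(ticket.job_done())"
```

```text
the job is handed in; nothing more can be done
None
```

I handed the job in at about 14 s with the knob home on the D-shaft, the shaft pressed about 6 mm to its stop, and the gripper still on it pressing with about 20 N; no verdict was returned.

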